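# Fold open the bowl case at the street-food stall

## Task

Fresh bowls are needed at the stall: take the green pull rod and fold open the bifold door of the display case that holds the blue bowls, all the way, so that both panels stand folded together at the door's jamb, and let go. Leave the door of the case with the red pull rod shut.

Things in the scene. Friction and masses are not known exactly. Their poses are not given: they have to be found in the camera images.
- green_pull (a point): Grip point on the axis of the upright green pull rod (round, 16 mm thick) on the leading panel of the bowl case's bifold door. Rod top 23 mm above it, bracket 44 mm below; 232 mm above the table. Axis 45 mm in front of the panel's face, 30 mm from the fold. Axes turn with the panel: x into its face, y along it to the fold, z up.
- green_door (a joint): Door angle a, rad: 0 shut, 1.35 fully folded (stop); starts shut or ajar. Two white panels, 120 x 12 x 210 mm: the jamb panel turns -a about the jamb, the leading panel +a (anticlockwise from above), its edge sliding along the track to the jamb as the fold comes out to the robot. About 1 N at the rod; no spring, stays where left.
- green_jamb (a point): Jamb pivot, fixed to the case, at the height of green_pull. Axes: x into the case, y along its front from leading edge to jamb, z up. The rod's axis lies here at x = -0.090 sin a - 0.057 cos a, y = -0.150 cos a - 0.057 sin a (m). The fixed case (200 deep, 290 wide, 240 mm high) is centred at x 104, y -120 mm; its track reaches x -18 mm at the top.
- red_pull (a point): The same point on the red pull rod of the other case, which is built alike, holds bread rolls and stands beside the first, to its left or right. Its door is shut and must stay so.

How it is judged (in metres and radians):
At the end, for the whole second after the job is handed in: The green-handled door stands folded open, its joint above 1.1 rad (the stop is at 1.35), at rest, and the red pull rod is within 30 mm of where it started (value of joint green_door above 1.1 rad and velocity of joint green_door between -0.05 and 0.05 rad/s and distance of red_pull from where it was at the start of the episode below 0.03 m); the robot touches nothing.
It fails at once if The red-handled door is pulled or pushed open: its rod moves more than 30 mm (distance of red_pull from where it was at the start of the episode above 0.03 m).
It also fails if it takes over 32 s, if anything falls off the work surface, if the arm or the gripper's body presses on something with over 40 N, if the wrist force passes 120 N, or if a joint passes its speed limit or range.

## Robot

A 6-joint arm with a two-finger parallel gripper is mounted at the origin on the work surface. World frame = base frame: x ahead of the robot, y to its left, z up, the work surface at z = 0. Lengths are in mm, angles in rad, forces in N, time in s.
With the tool pointing down it reaches from about 300 to 850 mm from the base axis. Payload 4.2 kg.
Tool frame: the origin (TCP) lies at the very end of the fingers, on their centre line; the grasp point (between the pads) lies 19 mm behind it; z points along the fingers, y is the line along which they close (so a half turn about z gives the same grasp; the last joint's range is limited). The gripper opens to 91 mm and grips with 3 to 60 N. Pads are 32 mm wide; open, the fingers measure 118 mm over their backs; the gripper's body (76 mm by 178 mm) begins 60 mm behind the grasp point.
Start: joints at [-1.189, 0.32, 1.565, -0, 1.257, -0.02], TCP at [224.873, -529.221, 213.976] pointing down, gripper open.
Joint ranges: [-3.11, 3.11], [-0.84, 2.01], [0.21, 2.61], [-1.34, 4.49], [0.05, 2.63], [-2.56, 2.56]. Speed limits (rad/s): [2.57, 2.57, 3.14, 3.14, 3.14, 3.14].

## Interface

Orientations are given as a rotation vector (axis times angle).
In Python, from rig import bot gives the robot as it stands. The module is installed in compiled form; this text tells all that it offers.
- The arm moves only by the tool carry_out, never from a script. Its arguments are lists of equal length, an entry for each row: "linear": the shift along the tool's x, y, z each as a share of 2.5 cm, from -1 to 1, a list of three; "turn": the turn, a rotation vector about the tool's x, y, z each as a share of 0.15 rad, from -1 to 1, a list of three. In form: {"linear": [[dx, dy, dz], ...], "turn": [[rx, ry, rz], ...]}. A call has 1 to 12 rows; each row shifts and turns the commanded pose from where the row before left it, along the tool's axes as they then stand; what a row does not reach is not made up. A row lasts 1/8 s, in which the tool goes at most 62.5 mm and 10.7 degrees, less where a joint would pass 70% of its speed; a pose out of reach is approached as far as the arm can. A call with a number of a shift or a turn outside -1 to 1 is refused whole. A call with a gripper value outside its range is refused whole. "grip" is the opening in per cent of the stroke, from 0 (shut) to 100 (fully open), set as the call begins (left out, the last holds). The fingers move at their own pace and stop on an object; "force" is the grip in N (left out, the last holds). Time passes only in rows, so rows that do not move let the fingers close. It gives the time, the measured TCP pose, the force, the opening and the grip force at its end, in the units of the state.
- bot.get_obs(): the state, without advancing time (a new reading comes with each control period).
- bot.camera(name): name is "side" or "top" or "wrist"; returns the picture (400x640x3 uint8, red, green, blue); there is no depth.
- bot.calibration(name): a dict with "intrinsics" (3x3 intrinsics, pixels), "rvec" (rotation vector, rad) and "tvec" (3), from world to camera coordinates, as OpenCV has them. Camera axes: x right, y down, z forward; pixel columns grow to the right and rows downward; lengths in mm; the calibration is good to about 2 mm. A picture is of the moment at which its call begins: read the wrist's pose just before it. calibration takes no time and is no camera call; for the wrist camera it gives the pose at the moment of the call.
- bot.close_job(): hands the job in; it is judged then, once.
Trained networks look in the newest picture that a camera, given by its name, has taken for a name from the list of things; names that differ only in an ending like _2 or _b are one class to them, and where a whole thing is asked for, a point or a joint stands for the part that bears it (a point fixed in the world has none). Each returns a list of dicts, best first, with "p" (0 to 1); they miss things now and then, are a little off and sometimes report something else, mostly with a low value. They report only what shows in the picture. A call takes as long as a camera call.
- bot.look_for(camera, target): "position" ([x, y, z] in mm, in world coordinates, good to about 4 mm: the middle of the surface that is visible of it).
- bot.masks_of(camera, target): "pixels" (400x640 bool, what is visible of it).
- bot.tip_of(camera, target): "position" ([x, y, z] in mm, in world coordinates, good to about 4 mm: a listed point, or the origin of a listed thing).
The state is a dict: "clock": time; "joint_pos": joint angles; "dq": joint speeds; "tau": joint torques, N m; "tcp_pos": TCP position; "orientation": TCP orientation; "contact_force": force on the tool from outside, world axes, zero at the start; "ft_torque": the same for the moment, N m; "gripper_width": finger opening in mm; "grip_force": force on a finger pad.
Only numpy, scipy, OpenCV 4.12 (cv2) and the standard library are available. Lean on these libraries where they do the work, as an engineer would, in place of code of your own. Each camera call takes 0.05 s, during which the arm holds its last target. There are 200 camera calls.

## Working session

There is one attempt and no reset: what is moved stays moved. The work goes in short steps, Python scripts to look and compute and a tool call to move; the robot and the scene stay as the last step left them, time stands still between calls to the robot, and variables do not carry over. Pictures are saved under pics/ and viewed, at most 10 in all, crops included, and the job is handed in when it is done.

Besides the shell and the picture viewer there is one more tool, called after "Call:" as name(argument=value, ...) on one line, values as JSON. carry_out: Moves the arm, as the interface text tells. Its arguments: {"type":"object","properties":{"linear":{"type":"array","items":{"type":"array","items":{"type":"number","minimum":-1,"maximum":1}}},"turn":{"type":"array","items":{"type":"array","items":{"type":"number","minimum":-1,"maximum":1}}},"grip":{"type":"number"},"force":{"type":"number"}},"required":["linear","turn"]}

```bash
mkdir -p pics; python3 - <<'E'
from rig import bot
import cv2,numpy as np
o=bot.get_obs();print(o['clock'],o['tcp_pos'],o['orientation'],o['gripper_width'])
ims=[]
for c in("side","top"):
    im=bot.camera(c);ims.append(im)
    for t in("green_pull","red_pull","green_jamb"):
        print(c,t,[(np.round(d['position']),round(d['p'],2)) for d in bot.tip_of(c,t)][:3])
cv2.imwrite('pics/a.png',cv2.cvtColor(cv2.resize(np.vstack(ims),(480,600)),cv2.COLOR_RGB2BGR))
E
```

```text
0.0 [ 224.6881951  -528.73191007  213.1156953 ] [-3.07669305e+00 -6.26542788e-01  4.68463601e-04] 90.93832628496976
side green_pull [(array([523., 214., 228.]), 0.81)]
side red_pull [(array([ 536., -314.,  233.]), 0.62)]
side green_jamb [(array([599., 358., 232.]), 0.93)]
top green_pull [(array([520., 210., 233.]), 0.91)]
top red_pull [(array([ 536., -312.,  235.]), 0.57)]
top green_jamb [(array([600., 361., 230.]), 0.65)]
```

View pics/a.png

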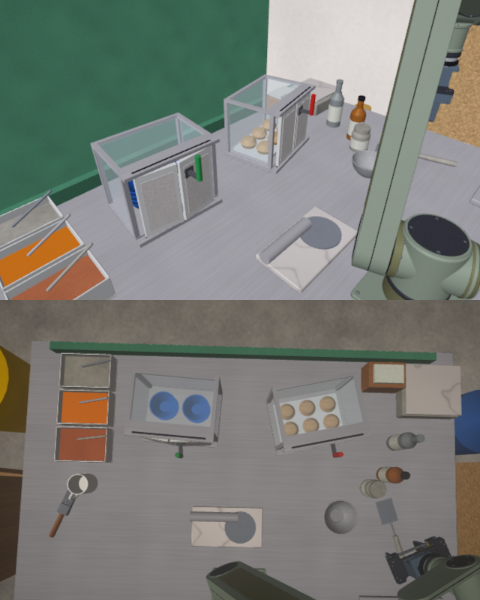

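The top view shows the bowl case at left, with the green rod at about (180,455), and the roll case at right, with the red rod at (338,455). The arm is at the lower right. I still need the bowl case's yaw and the door angle.

```bash
python3 - <<'E'
from rig import bot
import cv2,numpy as np
im=bot.camera("top");c=bot.calibration("top")
K,r,t=[np.array(c[k],float) for k in("intrinsics","rvec","tvec")]
# warp onto plane z=240: x 480..860 up, y 0..420 left ; 1.5 px/mm
w=np.array([[480,420,240],[480,20,240],[860,20,240],[860,420,240]],float)
p=cv2.projectPoints(w,r,t,K,None)[0].reshape(-1,2).astype(np.float32)
s=1.5;H=cv2.getPerspectiveTransform(p,np.float32([[0,380*s],[400*s,380*s],[400*s,0],[0,0]]))
v=cv2.warpPerspective(im,H,(600,570),flags=cv2.INTER_CUBIC)
cv2.imwrite('pics/b.png',cv2.cvtColor(v,cv2.COLOR_RGB2BGR))
for cc in("side","top"):
  bot.camera(cc)
  for t_ in("green_pull","green_jamb"):
    print(cc,t_,[(np.round(d['position'],1),round(d['p'],2)) for d in bot.tip_of(cc,t_)][:2])
E
```

```text
side green_pull [(array([522.4, 211.9, 232.1]), 0.89)]
side green_jamb [(array([597.1, 359.3, 233.5]), 0.55)]
top green_pull [(array([520.9, 210.6, 234. ]), 0.55)]
top green_jamb [(array([600. , 359.4, 227.4]), 0.84)]
```

View pics/b.png

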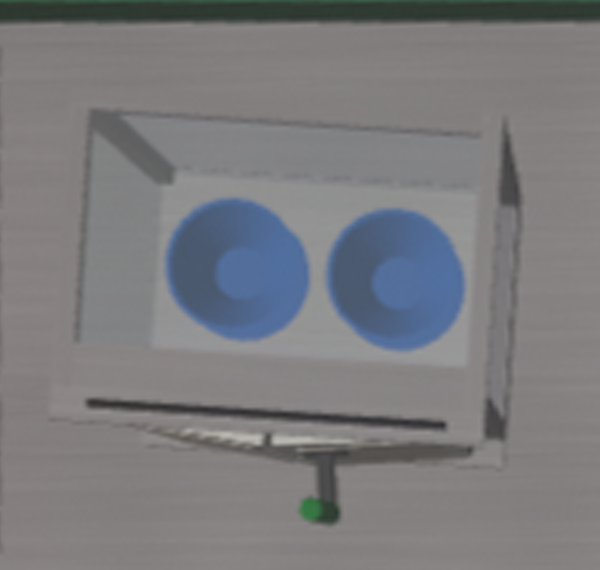

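The track slot runs from (88,403) to (445,425), which gives a case yaw of about -0.062. The rod is at about (521,211.5), so a is about 0.12 and the door is slightly ajar. I'll move above the rod.

Call:
carry_out(linear=[[0.5,-0.5,-1],[1,-1,-1],[1,-1,-1],[1,-1,-0.5],[1,-1,0],[1,-1,0],[1,-1,0],[1,-1,0],[1,-1,0],[1,-1,0],[1,-1,0],[1,-1,0]], turn=[[0,0,0],[0,0,0],[0,0,0],[0,0,0],[0,0,0],[0,0,0],[0,0,0],[0,0,0],[0,0,0],[0,0,0],[0,0,0],[0,0,0]], grip=100)

```text
clock: 2.25
tcp_pos: [377.3, -151.1, 301.6]
orientation: [3.078, 0.627, 0.001]
contact_force: [0.5, -0.6, 0.0]
gripper_width: 91.2
grip_force: 0.0
```

Call:
carry_out(linear=[[1,-1,0],[1,-1,0],[1,-1,0],[1,-1,0],[1,-1,0],[1,-1,0],[1,-1,0],[1,-1,0],[0.5,-0.5,0],[0,0,0],[0,0,0],[0,0,0]], turn=[[0,0,0],[0,0,0],[0,0,0],[0,0,0],[0,0,0],[0,0,0],[0,0,0],[0,0,0],[0,0,0.7],[0,0,0.8],[0,0,0.8],[0,0,0]])

```text
clock: 3.75
tcp_pos: [489.5, 126.6, 301.4]
orientation: [3.14, 0.092, 0.0]
contact_force: [-0.5, -0.1, -0.1]
gripper_width: 91.3
grip_force: 0.0
```

```bash
python3 - <<'E'
from rig import bot
import cv2,numpy as np
o=bot.get_obs();R=cv2.Rodrigues(np.array(o['orientation']))[0]
print(o['clock'],o['tcp_pos'],R.round(3),o['joint_pos'])
for c in("wrist","top","side"):
    im=bot.camera(c)
    if c=="wrist": cv2.imwrite('pics/c.png',cv2.cvtColor(im,cv2.COLOR_RGB2BGR))
    for t in("green_pull","green_jamb"):
        for d in bot.tip_of(c,t)[:2]:
            p=np.array(d['position']);print(c,t,p.round(1),round(d['p'],2),'tool',(R.T@(p-o['tcp_pos'])).round(1))
E
```

```text
3.75 [489.47458938 126.5653925  301.44201223] [[ 0.998  0.058  0.   ]
 [ 0.058 -0.998 -0.   ]
 [ 0.     0.    -1.   ]] [ 2.30352845e-01  1.64375341e-01  1.55589781e+00 -1.05682007e-04
  1.42130174e+00  1.74285195e+00]
wrist green_pull [522.9 206.9 232.8] 0.86 tool [ 38.  -78.3  68.6]
top green_jamb [600.4 354.7 227.6] 0.77 tool [ 124.  -221.3   73.8]
side green_pull [521.6 213.7 234.7] 0.89 tool [ 37.1 -85.1  66.7]
side green_jamb [600.9 358.9 232.1] 0.69 tool [ 124.8 -225.5   69.3]
```

View pics/c.png

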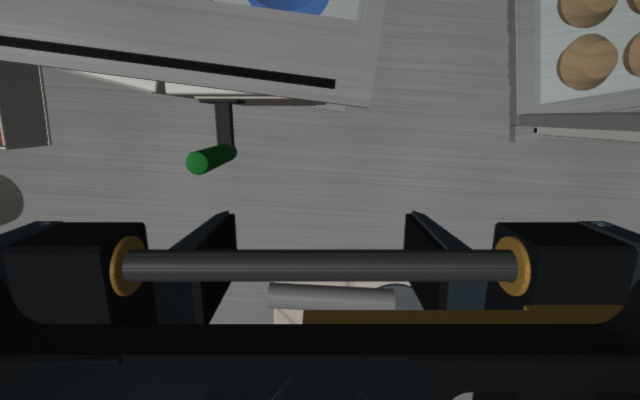

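The wrist view shows the green rod's top at (198,161), clear of obstacles. The rod is 37 mm along tool x and -82 mm along tool y from the TCP. I'll align above it, descend, and close.

Call:
carry_out(linear=[[0.5,-1,0],[0.5,-1,0],[0.48,-1,0],[0,-0.28,0],[0,0,0.6],[0,0,0.7],[0,0,0.8],[0,0,0.8],[0,0,0.64],[0,0,0]], turn=[[0,0,0],[0,0,0],[0,0,0],[0,0,0],[0,0,0],[0,0,0],[0,0,0],[0,0,0],[0,0,0],[0,0,0]])

```text
clock: 5.45
tcp_pos: [520.7, 209.5, 211.4]
orientation: [3.139, 0.088, -0.005]
contact_force: [0.2, 0.1, 0.3]
gripper_width: 91.2
grip_force: 0.0
```

```bash
python3 - <<'E'
from rig import bot
import cv2,numpy as np
o=bot.get_obs();print(o['clock'],o['tcp_pos'],o['contact_force'])
im=bot.camera("wrist");cv2.imwrite('pics/d.png',cv2.cvtColor(im,cv2.COLOR_RGB2BGR))
E
```

```text
5.45 [520.73410522 209.5416446  211.42406791] [0.22345933 0.06051812 0.32460658]
```

View pics/d.png

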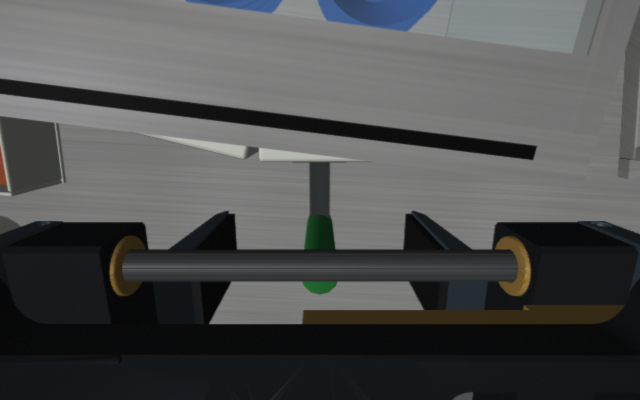

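The wrist view shows the rod centred between the fingers at column 320, as it should be. I'll close on it gently.

Call:
carry_out(linear=[[0,0,0],[0,0,0],[0,0,0],[0,0,0],[0,0,0],[0,0,0],[0,0,0],[0,0,0]], turn=[[0,0,0],[0,0,0],[0,0,0],[0,0,0],[0,0,0],[0,0,0],[0,0,0],[0,0,0]], grip=0, force=12)

```text
clock: 6.5
tcp_pos: [522.0, 209.7, 212.9]
orientation: [3.139, 0.09, 0.001]
contact_force: [-0.0, -0.3, -0.5]
gripper_width: 15.4
grip_force: 12.0
```

```bash
cat > plan.py <<'E'
import numpy as np
# rows in tool axes; yaw of tool x follows yaw0+a
def rod(a,psi=-0.062):
    x=-90*np.sin(a)-57*np.cos(a);y=-150*np.cos(a)-57*np.sin(a)
    c,s=np.cos(psi),np.sin(psi);return np.array([c*x-s*y,s*x+c*y])
def rows(a0,a1,n,yaw):
    A=np.linspace(a0,a1,n+1);L=[]
    for i in range(n):
        d=rod(A[i+1])-rod(A[i]);c,s=np.cos(yaw),np.sin(yaw)
        L.append([round((c*d[0]+s*d[1])/25,2),round((s*d[0]-c*d[1])/25,2),0])  # tool y=(s,-c)
        yaw+=A[i+1]-A[i]
    print(L,'turn',-(A[1]-A[0])/.15)
E
python3 -c "
from plan import *
print(rod(.12),rod(.45),rod(1.35))
rows(.12,.72,10,.058); rows(.72,1.33,10,.658)"
```

```text
[ -76.88475644 -151.27174083] [-100.20352829 -153.94725335] [-105.5872266   -82.08273215]
[[np.float64(-0.2), np.float64(0.06), 0], [np.float64(-0.19), np.float64(0.03), 0], [np.float64(-0.18), np.float64(-0.01), 0], [np.float64(-0.16), np.float64(-0.04), 0], [np.float64(-0.13), np.float64(-0.06), 0], [np.float64(-0.11), np.float64(-0.09), 0], [np.float64(-0.08), np.float64(-0.11), 0], [np.float64(-0.05), np.float64(-0.12), 0], [np.float64(-0.02), np.float64(-0.14), 0], [np.float64(0.01), np.float64(-0.15), 0]] turn -0.4
[[np.float64(0.05), np.float64(-0.15), 0], [np.float64(0.08), np.float64(-0.16), 0], [np.float64(0.12), np.float64(-0.15), 0], [np.float64(0.15), np.float64(-0.15), 0], [np.float64(0.19), np.float64(-0.13), 0], [np.float64(0.22), np.float64(-0.12), 0], [np.float64(0.25), np.float64(-0.1), 0], [np.float64(0.28), np.float64(-0.08), 0], [np.float64(0.3), np.float64(-0.05), 0], [np.float64(0.32), np.float64(-0.02), 0]] turn -0.40666666666666706
```

The rod is gripped at 15.4 mm. I'll open the first half along the computed arc.

Call:
carry_out(linear=[[-0.2,0.06,0],[-0.19,0.03,0],[-0.18,-0.01,0],[-0.16,-0.04,0],[-0.13,-0.06,0],[-0.11,-0.09,0],[-0.08,-0.11,0],[-0.05,-0.12,0],[-0.02,-0.14,0],[0.01,-0.15,0],[0,0,0]], turn=[[0,0,-0.4],[0,0,-0.4],[0,0,-0.4],[0,0,-0.4],[0,0,-0.4],[0,0,-0.4],[0,0,-0.4],[0,0,-0.4],[0,0,-0.4],[0,0,-0.4],[0,0,0]])

```text
clock: 7.88
tcp_pos: [487.3, 218.3, 212.9]
orientation: [2.974, 1.013, 0.0]
contact_force: [0.9, -1.4, -0.2]
gripper_width: 15.8
grip_force: 12.0
```

Call:
carry_out(linear=[[0.05,-0.15,0],[0.08,-0.16,0],[0.12,-0.15,0],[0.15,-0.15,0],[0.19,-0.13,0],[0.22,-0.12,0],[0.25,-0.1,0],[0.28,-0.08,0],[0.3,-0.05,0],[0,0,0]], turn=[[0,0,-0.4],[0,0,-0.4],[0,0,-0.4],[0,0,-0.4],[0,0,-0.4],[0,0,-0.4],[0,0,-0.4],[0,0,-0.4],[0,0,-0.4],[0,0,0]])

```text
clock: 9.12
tcp_pos: [490.1, 269.7, 212.9]
orientation: [2.596, 1.768, 0.0]
contact_force: [0.7, -0.9, -0.3]
gripper_width: 15.5
grip_force: 12.0
```

```bash
python3 - <<'E'
from rig import bot
from plan import rod
import cv2,numpy as np
o=bot.get_obs();p=np.array(o['tcp_pos']);print(o['clock'],p,o['contact_force'])
j=np.array([599,359.])
A=np.linspace(0,1.35,136);d=[np.linalg.norm(j+rod(a)-p[:2]) for a in A];print(A[np.argmin(d)],min(d))
v=[bot.camera(c) for c in("wrist","side")]
cv2.imwrite('pics/e.png',cv2.cvtColor(cv2.resize(np.vstack(v),(480,600)),cv2.COLOR_RGB2BGR))
E
```

```text
9.125 [490.0746165  269.69090586 212.86814941] [ 0.69584452 -0.9267011  -0.30825956]
1.29 1.0161091037928163
```

View pics/e.png

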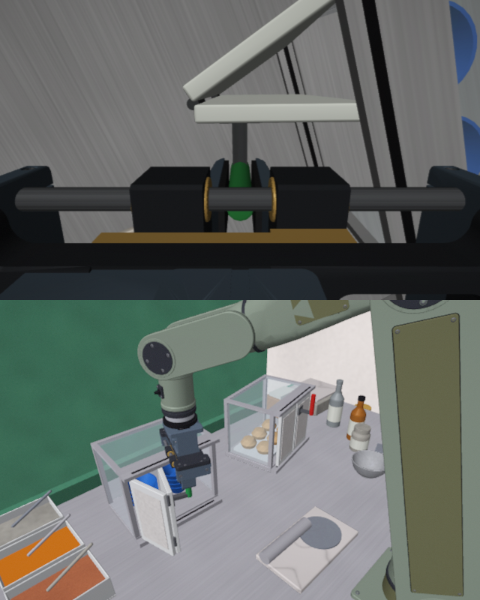

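The wrist view shows the rod still held, with both panels nearly folded together. The side view shows them standing out at the jamb, at a ≈ 1.29. I'll release and lift straight up.

Call:
carry_out(linear=[[0,0,0],[0,0,0],[0,0,0],[0,0,0],[0,0,0],[0,0,0],[0,0,-0.6],[0,0,-1],[0,0,-1],[0,0,-1],[0,0,-1],[0,0,0]], turn=[[0,0,0],[0,0,0],[0,0,0],[0,0,0],[0,0,0],[0,0,0],[0,0,0],[0,0,0],[0,0,0],[0,0,0],[0,0,0],[0,0,0]], grip=70)

```text
clock: 10.72
tcp_pos: [490.8, 270.0, 330.8]
orientation: [2.595, 1.769, 0.009]
contact_force: [-0.1, -0.4, 0.0]
gripper_width: 64.0
grip_force: 0.0
```

```bash
python3 - <<'E'
from rig import bot
from plan import rod
import cv2,numpy as np
o=bot.get_obs();print(o['clock'],o['tcp_pos'],o['contact_force'],o['gripper_width'])
A=np.linspace(0,1.35,136)
for c in("side","wrist"):
    im=bot.camera(c)
    for d in bot.tip_of(c,"green_pull")[:1]:
        p=np.array(d['position']);e=[np.linalg.norm(np.array([599,359.])+rod(a)-p[:2]) for a in A];print(c,p,d['p'],A[np.argmin(e)],min(e))
cv2.imwrite('pics/f.png',cv2.cvtColor(im,cv2.COLOR_RGB2BGR))
E
```

```text
10.725 [490.8191938  269.96580475 330.82311403] [-0.05300388 -0.39598619  0.02332914] 63.989425927533375
side [490.7 272.2 232.5] 0.6 1.31 1.134966602693698
wrist [492.2 269.3 233.7] 0.64 1.29 1.2487374153948214
```

View pics/f.png

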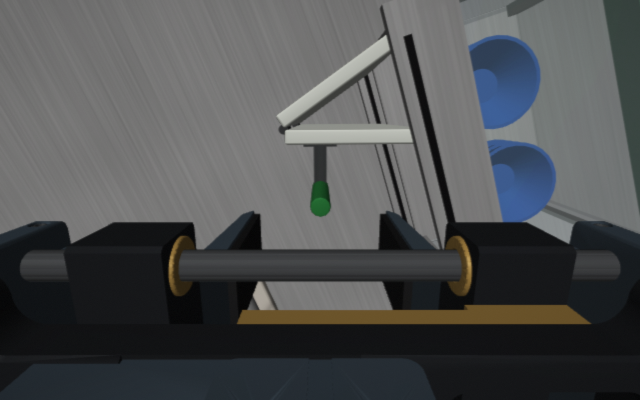

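The gripper is clear above the rod. The two panels stand about 0.6 rad apart, so a ≈ 1.28, and the door has stayed put. I'll hand the job in.

```bash
python3 -c "
from rig import bot
print(bot.close_job())"
```

```text
the job is handed in; nothing more can be done
None
```

The green-handled bifold door is folded open to about 1.29 rad and released, the arm is clear, the red-handled door was not touched, and the job is handed in (no verdict was returned).

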